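Check a closed terrine mould under the display-height bar

ROBOT

A 6-joint arm with a two-finger parallel gripper is mounted at the origin on the work surface. World frame = base frame: x ahead of the robot, y to its left, z up, the work surface at z = 0. Lengths are in mm, angles in degrees, forces in N, time in s.
With the tool pointing down it reaches from about 300 to 850 mm from the base axis. Payload 4.2 kg.
Tool frame: the origin (TCP) lies midway between the tips of the shut fingers; the grasp point (between the pads) lies 19 mm behind it (env.grip_depth is the distance from the TCP to the grasp point, in mm); z points along the fingers, y is the line along which they close (so a half turn about z gives the same grasp; the last joint's range is limited). The gripper opens to 91 mm and grips with 3 to 60 N. Pads are 32 mm wide; open, the fingers measure 118 mm over their backs; the gripper's body (76 mm by 178 mm) begins 60 mm behind the grasp point.
Start: joints at [-1.146, 18.312, 89.639, -0, 72.044, -1.146], TCP at [575.018, 0, 189.776] pointing down, gripper open.
Joint ranges: [-177.97, 177.97], [-48.28, 115.42], [12.27, 149.76], [-77.06, 257.06], [2.81, 150.46], [-146.56, 146.56]. Speed limits (degrees/s): [147.25, 147.25, 180, 180, 180, 180].

INTERFACE

Orientations are given as [roll, pitch, yaw] about the fixed x, y, z axes, in that order (R = Rz(yaw) Ry(pitch) Rx(roll)).
In Python, from workcell import env, eyes gives the robot as it stands.
- The arm moves only by the tool send_rows, never from a script. Its argument "motion" is a list of rows, each a list of 7 numbers: the shift along the world's x, y, z normalised to -1 to 1, where 1 is 0.5 m, then the turn, a rotation vector about the world's x, y, z normalised to -1 to 1, where 1 is 60 degrees, then the opening, from -1 (shut) to 1 (fully open). A call has 1 to 20 rows; each row is the pose to reach, as a shift and turn from the pose commanded when the call began; what a row does not reach only later rows make up. A row lasts 1/8 s, in which the tool goes at most 62.5 mm and 10.7 degrees, less where a joint would pass 70% of its speed; a pose out of reach is approached as far as the arm can. A call with a number of a shift or a turn outside -1 to 1 is refused whole. A call with a gripper value outside its range is refused whole. The fingers move at their own pace and stop on an object; "squeeze" is the grip in N (left out, the last holds). Time passes only in rows, so rows that repeat a pose let the fingers close. It gives the time, the measured TCP pose, the force, the opening and the grip force at its end, in the units of the state.
- env.state(): the state, without advancing time (a new reading comes with each control period).
- eyes.grab_frame(name): name is "scene" or "side" or "wrist"; returns a dict with "pixels" (480x640x3 uint8, red, green, blue), "depth" (480x640 float32, mm along the optical axis (not along the pixel's ray), 0 where there is no reading), "fx", "fy", "cx", "cy" (pixels), "R" (3x3) and "t" (3): a world point X has camera coordinates R X + t; the wrist camera has in their place "T_tool_cam" (4x4, takes a point from camera to tool coordinates, whose origin is the TCP and whose axes are the flange's). Camera axes: x right, y down, z forward; pixel columns grow to the right and rows downward; lengths in mm; the calibration is good to about 2 mm. A picture is of the moment at which its call begins: read the wrist's pose just before it.
- env.job_done(): hands the job in; it is judged then, once.
The state is a dict: "time_s": time; "qpos": joint angles; "qvel": joint speeds; "effort": joint torques, N m; "ee_pos": TCP position; "ee_rot": TCP orientation; "force": force on the tool from outside, world axes, zero at the start; "torque": the same for the moment, N m; "gripper_width": finger opening in mm; "gripper_force": force on a finger pad.
Only numpy, scipy, OpenCV 4.12 (cv2) and the standard library are available. Lean on these libraries where they do the work, as an engineer would, in place of code of your own. Each camera call takes 0.05 s, during which the arm holds its last target. There are 200 camera calls.

TASK

Press the lid of the red terrine mould fully down until it is home, then set the mould at the open end of the height gauge and slide it gently, lengthways, under the yellow bar until it is has pushed the black button of the end stop fully in; leave it there, flat on the counter. Do not ram the gauge or crush the lid, and leave the blue mould and everything else on the counter where it is.

Things in the scene. Friction and masses are not known exactly. Their poses are not given: they have to be found in the camera images.
- mould: the red terrine mould to be checked: an upright block-shaped rigid dish, 100 mm long (its x), 64 mm wide (its y), body 50 mm high, about 0.4 kg with its lid; both ends are alike, so either end may lead. Origin: centre of its underside; it starts flat on the counter (z = 0)
- mould_lid (a joint): how far the red mould's flat steel lid stands proud (m): 0 = pressed fully home, starts 5 to 10 mm proud, at most 12. It is guided straight up and down, slides stiffly (about 7 N to move it), stays where left and meets a hard stop when home
- mould_lid_top (a point): centre of the top face of the red mould's lid, moving with it; 58 mm above the mould's origin when home. The lid is a steel plate 92 x 56 mm, 8 mm thick, centred on the mould. Grip the mould by its 64 mm wide body, not by the lid
- gauge: the height gauge, fixed to the counter: a yellow bar across a straight lane. Origin: on the counter under the bar's middle; x is the sliding direction, from the open end (-x) to the end stop (+x); y along the bar. Rails 22 mm high leave a lane 68 mm wide from x = -20 to +42 mm, before them guides flare to about 90 mm at x = -50 mm. The counter is the lane's floor
- gauge_bar (a point): middle of the yellow bar's underside, 60.5 mm above the counter: a mould with its lid home passes with 2.5 mm to spare, one with a proud lid jams. The bar is 24 mm deep along gauge x, 12 mm high; its steel posts, 72.5 mm high, 14 mm wide, stand 51 mm either side of the middle
- stop_button (a joint): how far the black button of the end stop is pushed in (m): 0 = out, as it starts, 0.008 = fully in against a hard stop. Its flat face, 40 mm wide, 6 to 46 mm above the counter, is met by the mould's leading end. It slides stiffly (about 4 N) and stays where left. The carriage that holds it is clamped anew each time: the face when fully in is somewhere between gauge x = +30 and +80 mm, so feel for it
- blue_mould: a like mould in blue, same size and with its own lid: a bystander, not to be moved. Origin: centre of its underside; it may stand nearer to or farther from the gauge than the red one
- jar: amber glass jar, 66 mm across, 110 mm high, bystander; origin under its centre
- herb_jar: green glass jar, 60 mm across, 120 mm high, bystander; origin under its centre
- tubs: stack of brown card tubs, 93 mm across, 74 mm high, bystander; origin under its centre
- mill: small dark wooden pepper mill, 50 mm across, 90 mm high, bystander; origin under its centre

How it is judged (in metres and radians):
On the way, in this order (a step that is already met when the one before it is completed fails the run):
1. the red mould's lid is pressed fully home (within 1.5 mm) (value of joint mould_lid below 0.0015 m), for 0.2 s.
2. with its lid home, flat on the counter and lengthways in the lane, the red mould passes under the yellow bar (value of joint mould_lid below 0.0015 m and x of mould in the frame of gauge above -0.03 m and y of mould in the frame of gauge between -0.005 and 0.005 m and angle between the x axis of mould and the x axis of gauge, either way round below 0.08 rad and height (world z) of mould below 0.004 m and angle between mould's own z axis and vertical below 0.05 rad), for 0.1 s.
3. the red mould has pushed the end stop's button fully in (within 1.5 mm) (value of joint mould_lid below 0.0015 m and value of joint stop_button above 0.0065 m and x of mould in the frame of gauge above -0.022 m), for 0.1 s.
At the end, for the whole second after the job is handed in: the red mould stands still under the bar, released, flat on the counter, lengthways in the lane (within 5 mm sideways and 0.08 rad), with the stop button pushed in (within 1.5 mm of fully in), with its lid home within 1.5 mm (all of step 3 and y of mould in the frame of gauge between -0.005 and 0.005 m and angle between the x axis of mould and the x axis of gauge, either way round below 0.08 rad and height (world z) of mould below 0.004 m and angle between mould's own z axis and vertical below 0.05 rad and linear speed of mould below 0.01 m/s and contact force between mould and the fingers below 0.1 N); the robot touches nothing.
It fails at once if the gauge is rammed: more than 30 N between the red mould and the bar, guides or stop button (contact force between mould and gauge above 30 N or contact force between mould and stop_button_c0 above 30 N).
It fails at once if the lid is crushed: more than 40 N between the robot's fingers and the red mould's lid (contact force between mould_lid_c0 and the fingers above 40 N).
It fails at once if the red mould is tipped over (more than 0.5 rad) (angle between mould's own z axis and vertical above 0.5 rad).
It fails at once if the blue mould or another bystander is moved more than 20 mm (distance of any of blue_mould, jar, herb_jar, tubs, mill from where it was at the start of the episode above 0.02 m).
It also fails if it takes over 72 s, if anything falls off the work surface, if the arm or the gripper's body presses on something with over 40 N, if the wrist force passes 120 N, or if a joint passes its speed limit or range.

## Working session

There is one attempt and no reset: what is moved stays moved. The work goes in short steps, Python scripts to look and compute and a tool call to move; the robot and the scene stay as the last step left them, time stands still between calls to the robot, and variables do not carry over. Pictures are saved under pics/ and viewed, at most 10 in all, crops included, and the job is handed in when it is done.

Besides the shell and the picture viewer there is one more tool, called after "Emit:" by a JSON object that holds its "op" and its "data". send_rows: Moves the arm, as the interface text tells. Its arguments: {"type":"object","properties":{"motion":{"type":"array"},"squeeze":{"type":"number"}},"required":["motion"]}

```bash
mkdir -p pics
cat > h.py <<'E'
from workcell import env, eyes
import numpy as np, cv2
from scipy.spatial.transform import Rotation as Ro
def grab(n):
    s=env.state(); f=eyes.grab_frame(n); f['s']=s
    if n=='wrist':
        T=np.array(f['T_tool_cam']); Rt=Ro.from_euler('xyz',s['ee_rot'],degrees=True).as_matrix()
        f['Rwc']=Rt@T[:3,:3]; f['c']=Rt@T[:3,3]+np.array(s['ee_pos'])
    else:
        f['Rwc']=np.array(f['R']).T; f['c']=-f['Rwc']@np.array(f['t'])
    return f
def cloud(f):
    v,u=np.mgrid[:480,:640]; d=f['depth']
    P=np.stack([(u-f['cx'])/f['fx']*d,(v-f['cy'])/f['fy']*d,d],-1)
    return P@f['Rwc'].T+f['c']
def save(f,n): cv2.imwrite('pics/'+n+'.png',cv2.cvtColor(f['pixels'],cv2.COLOR_RGB2BGR)); np.savez('pics/'+n,**{k:f[k] for k in('pixels','depth')},P=cloud(f))
E
python3 - <<'E'
from h import *
for n in('scene','side'):
    f=grab(n); save(f,n); print(n,f['c'].round())
print(env.state())
E
```

```text
scene [1599.  214.  990.]
side [136. 836. 816.]
{'time_s': 0.1, 'qpos': array([-1.14535663e+00,  1.83495764e+01,  8.96981836e+01, -1.78315792e-03,
        7.20442079e+01, -1.14628627e+00]), 'qvel': array([ 0.09004876, -0.13260971, -0.19149212, -0.07284105, -0.0962911 ,
        0.0161313 ]), 'effort': array([ 5.01049108e-04, -4.13330913e+01, -2.32510239e+01,  7.29743019e-02,
        4.21804120e-02, -4.88014211e-05]), 'ee_pos': array([5.74519913e+02, 5.31838966e-03, 1.88996713e+02]), 'ee_rot': array([-1.79908017e+02, -1.44746378e-04,  9.00014806e+01]), 'force': array([-0.5658105 ,  0.34283223,  0.49921511]), 'torque': array([0.04000469, 0.00580301, 0.04457083]), 'gripper_force': 0.0, 'gripper_width': 91.30546154161722}
```

View pics/scene.png

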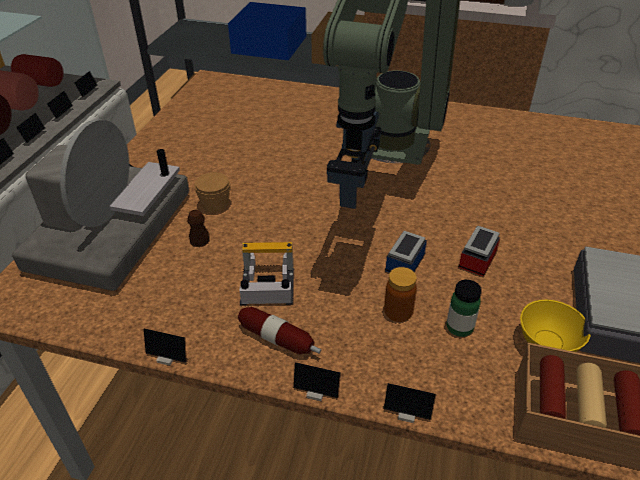

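View pics/side.png

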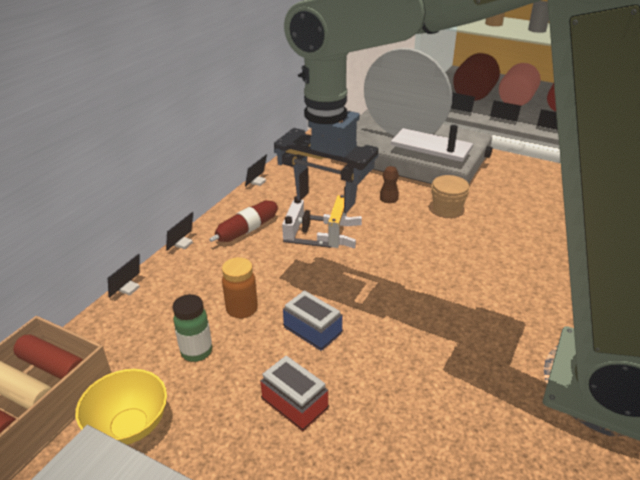

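The scene view shows red at (480,250), blue at (406,252) and the gauge at (267,272). The yellow bar is at (267,247) and the end-stop carriage at (267,292) on the far side, so the open end faces the robot. The side view agrees: bar at (337,210), guides at (350,230).

Run:
```python
from h import *
for n,boxes in (('scene',{'red':(455,220,510,280),'blue':(380,225,432,280),'gauge':(235,235,302,310)}),('side',{'red':(255,350,335,430),'blue':(278,285,350,350),'gauge':(275,190,370,255)})):
    z=np.load(f'pics/{n}.npz'); P=z['P']; I=z['pixels']; H=cv2.cvtColor(I,cv2.COLOR_RGB2HSV)
    for k,(a,b,c,d) in boxes.items():
        p=P[b:d,a:c].reshape(-1,3); h=H[b:d,a:c].reshape(-1,3)
        if k=='gauge':
            m=(h[:,0]>18)&(h[:,0]<30)&(h[:,1]>170)&(h[:,2]>150)&(p[:,2]>50)&(p[:,2]<85); 
            q=p[m]; print(n,'bar',len(q),q.min(0).round(),q.max(0).round(),np.median(q,0).round(1))
            t=q[q[:,2]>68]; 
            if len(t)>5: print(' top',cv2.minAreaRect(t[:,:2].astype(np.float32)))
            g=p[(p[:,2]>8)&(p[:,2]<120)]; print(' all',np.percentile(g,[1,99],0).round(), cv2.minAreaRect(g[:,:2].astype(np.float32)))
        else:
            t=p[(p[:,2]>50)&(p[:,2]<80)]; print(n,k,len(t),np.median(t,0).round(1),cv2.minAreaRect(t[:,:2].astype(np.float32)), np.percentile(t[:,2],[5,25,50,75,95]).round(1))
```

```text
scene red 769 [490.8 296.3  66.6] ((481.8153076171875, 297.5431823730469), (62.01900100708008, 101.84711456298828), 72.35720825195312) [51.2 64.2 66.6 68.1 70.3]
scene blue 737 [545.4 128.   59.9] ((541.0355224609375, 128.64747619628906), (61.98036575317383, 103.07566833496094), 75.33997344970703) [51.8 58.  59.9 61.2 63.2]
scene bar 281 [ 614. -243.   68.] [ 670. -130.   79.] [ 640.6 -185.1   73.5]
 top ((641.207763671875, -186.95619201660156), (29.295879364013672, 113.69397735595703), 15.456709861755371)
 all [[ 617. -238.    9.]
 [ 812. -101.   76.]] ((711.222412109375, -165.09140014648438), (214.2776641845703, 120.43606567382812), 15.463371276855469)
side red 2039 [473.9 304.5  67.8] ((479.3524169921875, 297.38262939453125), (64.23756408691406, 99.63102722167969), 75.7928237915039) [51.  65.2 67.8 69.  70.3]
side blue 1303 [532.9 134.3  61. ] ((536.6943969726562, 128.55055236816406), (64.77434539794922, 99.47002410888672), 77.89971160888672) [51.  59.  61.  62.3 63.7]
side bar 195 [ 617. -238.   69.] [ 663. -133.   79.] [ 638.9 -182.    74.8]
 top ((639.357177734375, -187.29612731933594), (22.385751724243164, 111.16946411132812), 16.640140533447266)
 all [[ 583. -242.    8.]
 [ 802.  -99.   77.]] ((697.7244262695312, -195.93524169921875), (212.0741729736328, 204.03309631347656), 30.097789764404297)
```

Emit:
{"op": "send_rows", "data": {"motion": [[-0.19,0.594,0.1,0,0,0.625,-1],[-0.19,0.594,0.1,0,0,0.625,-1],[-0.19,0.594,0.1,0,0,0.625,-1],[-0.19,0.594,0.1,0,0,0.625,-1],[-0.19,0.594,0.1,0,0,0.625,-1],[-0.19,0.594,0.1,0,0,0.625,-1],[-0.19,0.594,0.1,0,0,0.625,-1],[-0.19,0.594,0.1,0,0,0.625,-1]]}}

```text
time_s: 1.1
ee_pos: [480.3, 295.5, 239.3]
ee_rot: [-179.9, 0.0, 127.4]
force: [-0.1, -0.1, -0.6]
gripper_width: 13.6
gripper_force: 0.0
```

Emit:
{"op": "send_rows", "data": {"motion": [[0,0,0,0,0,0.625,-1],[0,0,0,0,0,0.625,-1],[0,0,0,0,0,0.625,-1],[0,0,0,0,0,0.625,-1],[0,0,0,0,0,0.625,-1],[0,0,0,0,0,0.625,-1]]}}

```text
time_s: 1.85
ee_pos: [480.3, 296.2, 239.7]
ee_rot: [-180.0, -0.0, 164.8]
force: [0.4, 0.9, 0.1]
gripper_width: 0.7
gripper_force: 0.0
```

Run:
```python
from h import *
f=grab('wrist'); save(f,'w1'); print(f['s']['ee_pos'],f['s']['ee_rot'],f['c'])
P=cloud(f); H=cv2.cvtColor(f['pixels'],cv2.COLOR_RGB2HSV)
m=(np.hypot(P[...,0]-480,P[...,1]-297)<75)&(f['depth']>0)
for lo,hi in((10,45),(46,56),(57,80)):
    t=P[m&(P[...,2]>lo)&(P[...,2]<hi)]
    if len(t)>10: print(lo,len(t),np.median(t,0).round(1),cv2.minAreaRect(t[:,:2].astype(np.float32)))
```

```text
[480.32770225 296.16342152 239.65908501] [-1.79992020e+02 -1.05785159e-02  1.64841432e+02] [404.49014921 316.86436111 434.79641619]
10 109 [431.4 310.7  22.6] ((431.53839111328125, 310.09930419921875), (64.14292907714844, 1.3376550674438477), 75.8231201171875)
46 651 [446.3 310.4  50.2] ((479.14617919921875, 297.76727294921875), (64.00181579589844, 99.23204040527344), 75.32511138916016)
57 4225 [476.9 298.2  67.2] ((479.3147277832031, 297.6642150878906), (55.99374008178711, 91.66020965576172), 75.29368591308594)
```

Emit:
{"op": "send_rows", "data": {"motion": [[-0.002,0.0015,-0.1,0,0,0,-1],[-0.002,0.0015,-0.2,0,0,0,-1],[-0.002,0.0015,-0.28,0,0,0,-1],[-0.002,0.0015,-0.32,0,0,0,-1],[-0.002,0.0015,-0.334,0,0,0,-1],[-0.002,0.0015,-0.34,0,0,0,-1],[-0.002,0.0015,-0.342,0,0,0,-1],[-0.002,0.0015,-0.344,0,0,0,-1],[-0.002,0.0015,-0.346,0,0,0,-1],[-0.002,0.0015,-0.348,0,0,0,-1],[-0.002,0.0015,-0.35,0,0,0,-1],[-0.002,0.0015,-0.352,0,0,0,-1],[-0.002,0.0015,-0.354,0,0,0,-1],[-0.002,0.0015,-0.356,0,0,0,-1],[-0.002,0.0015,-0.358,0,0,0,-1],[-0.002,0.0015,-0.358,0,0,0,-1]]}}

```text
time_s: 3.9
ee_pos: [479.0, 297.7, 60.7]
ee_rot: [-180.0, -0.0, 165.0]
force: [-0.2, -0.0, 0.4]
gripper_width: 0.4
gripper_force: 0.0
```

Emit:
{"op": "send_rows", "data": {"motion": [[0,0,-0.001,0,0,0,-1],[0,0,-0.002,0,0,0,-1],[0,0,-0.003,0,0,0,-1]]}}

```text
time_s: 4.28
ee_pos: [479.0, 297.7, 59.3]
ee_rot: [180.0, 0.0, 165.0]
force: [0.3, -0.1, -0.5]
gripper_width: 0.4
gripper_force: 0.0
```

Emit:
{"op": "send_rows", "data": {"motion": [[0,0,-0.001,0,0,0,-1],[0,0,-0.002,0,0,0,-1]]}}

```text
time_s: 4.53
ee_pos: [479.0, 297.7, 58.2]
ee_rot: [180.0, 0.0, 165.0]
force: [0.7, 0.6, 0.2]
gripper_width: 0.3
gripper_force: 0.0
```

Run:
```python
from h import *
f=grab('wrist'); save(f,'w2'); P=cloud(f)
m=(np.hypot(P[...,0]-480,P[...,1]-297)<75)&(f['depth']>0)&(P[...,2]>10)&(P[...,2]<80)
t=P[m]; print(len(t),np.percentile(t[:,2],[5,25,50,75,95]))
```

```text
9834 [37.25673661 65.7053071  66.85499553 67.4076233  68.09109083]
```

View pics/w2.png

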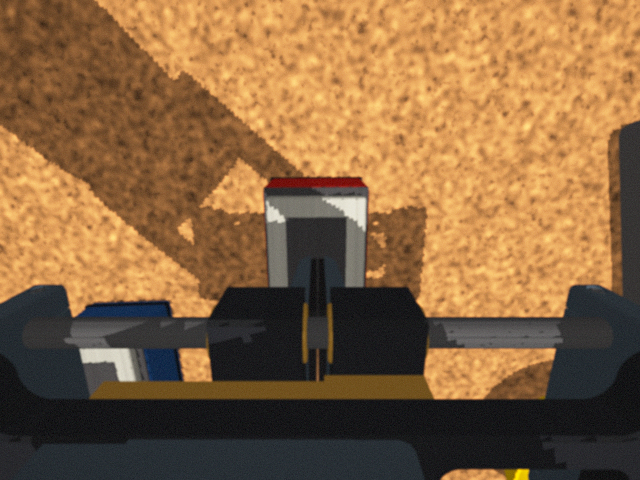

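The mould and fingers are at (317,250), with no contact visible, and the lid still reads about 67 mm. I'll check the fingertip height from outside.

Run:
```python
from h import *
for n in('side','scene'):
    f=grab(n); save(f,n+'2'); P=cloud(f)
    x=f['Rwc'].T@(np.array([479,297.7,58])-f['c']); u=x[0]/x[2]*f['fx']+f['cx']; v=x[1]/x[2]*f['fy']+f['cy']; print(n,u,v)
    u,v=int(u),int(v); c=f['pixels'][max(v-100,0):v+60,max(u-100,0):u+100][...,::-1]
    cv2.imwrite(f'pics/{n}c.png',cv2.resize(c,None,fx=3,fy=3,interpolation=cv2.INTER_CUBIC))
    q=np.abs(P[...,:2]-[1200,0]).max(-1)
    d=P[(np.hypot(P[...,0]-480,P[...,1]-420)<30)&(f['depth']>0)]; print('counter',len(d),np.median(d[:,2]) if len(d) else 0)
a=cv2.imread('pics/sidec.png');b=cv2.imread('pics/scenec.png')
h=min(a.shape[0],b.shape[0]); o=np.hstack([a[:h],b[:h]]); cv2.imwrite('pics/both.png',cv2.resize(o,(800,int(h*800/o.shape[1]))))
```

```text
side 293.4838796414465 382.67873430689394
counter 1040 1.2716326722313624
scene 482.2014708110805 242.2384623224887
counter 339 0.17193537474622644
```

View pics/both.png

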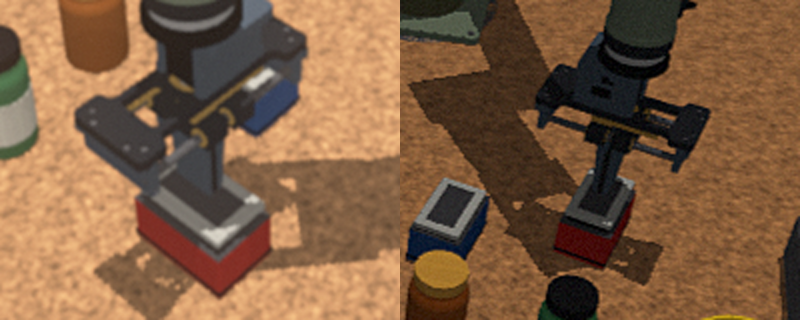

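Run:
```python
from h import *
c=np.array([479.2,297.7]); a=np.radians(-14.7); R=np.array([[np.cos(a),np.sin(a)],[-np.sin(a),np.cos(a)]])
for n in('w1','w2','side','side2','scene','scene2'):
    P=np.load(f'pics/{n}.npz')['P']; L=(P[...,:2]-c)@R.T
    ok=(P[...,2]>30)&(P[...,2]<90)
    print(n)
    for x0 in range(-45,45,15):
        row=[]
        for y0 in range(-28,28,8):
            m=ok&(L[...,0]>x0)&(L[...,0]<x0+15)&(L[...,1]>y0)&(L[...,1]<y0+8); row.append(round(float(np.median(P[m][:,2])),0) if m.sum()>4 else 0)
        print(row)
```

```text
w1
[67.0, 67.0, 67.0, 67.0, 67.0, 67.0, 67.0]
[67.0, 67.0, 67.0, 67.0, 67.0, 67.0, 67.0]
[67.0, 67.0, 67.0, 67.0, 67.0, 67.0, 67.0]
[67.0, 67.0, 67.0, 67.0, 68.0, 67.0, 67.0]
[67.0, 67.0, 67.0, 68.0, 67.0, 67.0, 67.0]
[67.0, 67.0, 67.0, 67.0, 67.0, 67.0, 67.0]
w2
[67.0, 67.0, 67.0, 67.0, 67.0, 67.0, 67.0]
[67.0, 67.0, 67.0, 68.0, 67.0, 67.0, 67.0]
[67.0, 67.0, 67.0, 67.0, 67.0, 67.0, 67.0]
[67.0, 67.0, 0, 67.0, 0, 67.0, 67.0]
[0, 0, 0, 67.0, 0, 0, 0]
[0, 0, 0, 0, 0, 0, 0]
side
[67.0, 67.0, 67.0, 67.0, 68.0, 67.0, 63.0]
[68.0, 69.0, 69.0, 69.0, 68.0, 68.0, 64.0]
[68.0, 69.0, 68.0, 68.0, 68.0, 69.0, 65.0]
[68.0, 68.0, 68.0, 69.0, 69.0, 68.0, 63.0]
[68.0, 69.0, 69.0, 69.0, 69.0, 69.0, 65.0]
[69.0, 68.0, 69.0, 68.0, 69.0, 69.0, 64.0]
side2
[67.0, 67.0, 67.0, 68.0, 67.0, 67.0, 63.0]
[68.0, 69.0, 69.0, 69.0, 69.0, 68.0, 64.0]
[68.0, 69.0, 69.0, 68.0, 69.0, 68.0, 63.0]
[0, 0, 0, 68.0, 69.0, 68.0, 63.0]
[0, 0, 0, 69.0, 69.0, 69.0, 64.0]
[0, 0, 69.0, 69.0, 68.0, 68.0, 52.0]
scene
[68.0, 67.0, 68.0, 66.0, 67.0, 68.0, 65.0]
[67.0, 67.0, 68.0, 68.0, 67.0, 67.0, 65.0]
[67.0, 67.0, 68.0, 68.0, 68.0, 67.0, 66.0]
[67.0, 68.0, 67.0, 67.0, 68.0, 67.0, 66.0]
[68.0, 66.0, 68.0, 67.0, 67.0, 66.0, 66.0]
[64.0, 65.0, 66.0, 65.0, 64.0, 65.0, 64.0]
scene2
[67.0, 0, 0, 0, 66.0, 68.0, 66.0]
[66.0, 0, 0, 0, 68.0, 67.0, 66.0]
[67.0, 67.0, 0, 0, 67.0, 67.0, 67.0]
[67.0, 69.0, 68.0, 69.0, 67.0, 67.0, 65.0]
[68.0, 67.0, 67.0, 69.0, 68.0, 67.0, 65.0]
[66.0, 64.0, 64.0, 64.0, 66.0, 65.0, 56.0]
```

Emit:
{"op": "send_rows", "data": {"motion": [[0,0,-0.001,0,0,0,-1],[0,0,-0.002,0,0,0,-1],[0,0,-0.003,0,0,0,-1]]}}

```text
time_s: 5.05
ee_pos: [479.0, 297.8, 56.7]
ee_rot: [180.0, 0.0, 165.0]
force: [-0.2, -0.4, -0.2]
gripper_width: 0.7
gripper_force: 0.0
```

Run:
```python
from h import *
print(env.grip_depth, env.state()['ee_pos'],env.state()['force'],env.state()['torque'])
f=grab('side'); P=cloud(f); s=env.state()
e=np.array(s['ee_pos'])
# vertical profile of points near tool axis
x=f['Rwc'].T@((e+[0,0,0])-f['c'])
m=(f['depth']>0)&(np.hypot(P[...,0]-e[0],P[...,1]-e[1])<28)&(P[...,2]>40)&(P[...,2]<140)
for z in range(60,120,4):
    t=P[m&(P[...,2]>=z)&(P[...,2]<z+4)]
    if len(t): print(z,len(t),np.median(t,0).round(),t.min(0).round(),t.max(0).round())
```

```text
18.8 [479.01291444 297.76293805  56.73773905] [-0.23004407 -0.38381843 -0.20267458] [ 0.12082234 -0.00633943  0.04502267]
60 8 [489. 322.  62.] [481. 320.  61.] [495. 325.  64.]
64 215 [476. 306.  67.] [453. 274.  64.] [506. 326.  68.]
68 318 [476. 304.  69.] [451. 271.  68.] [507. 325.  72.]
72 1 [452. 300.  73.] [452. 300.  73.] [452. 300.  73.]
80 5 [465. 299.  82.] [464. 298.  81.] [465. 306.  83.]
84 19 [465. 302.  87.] [461. 293.  84.] [498. 308.  88.]
88 28 [467. 303.  90.] [461. 292.  88.] [497. 311.  92.]
92 34 [471. 306.  94.] [461. 293.  92.] [497. 311.  96.]
96 34 [467. 306.  98.] [460. 292.  96.] [498. 311. 100.]
100 39 [473. 305. 102.] [461. 292. 100.] [495. 311. 104.]
104 31 [469. 306. 106.] [461. 290. 104.] [492. 312. 108.]
108 32 [466. 306. 110.] [461. 292. 108.] [492. 312. 112.]
112 39 [465. 307. 114.] [460. 291. 112.] [489. 312. 116.]
116 25 [469. 308. 118.] [461. 294. 116.] [499. 312. 120.]
```

Run:
```python
from h import *
f=grab('side'); P=cloud(f)
c=f['pixels'][320:430,235:355][...,::-1]; z=np.clip((P[320:430,235:355,2]-40)*2,0,255).astype(np.uint8)
k=cv2.resize(np.clip(c*1.5,0,255).astype(np.uint8),(400,367),interpolation=cv2.INTER_CUBIC)
d=cv2.resize(cv2.applyColorMap(z,cv2.COLORMAP_JET),(400,367),interpolation=0)
cv2.imwrite('pics/z.png',np.hstack([k,d]))
```

```text
(no output)
```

View pics/z.png

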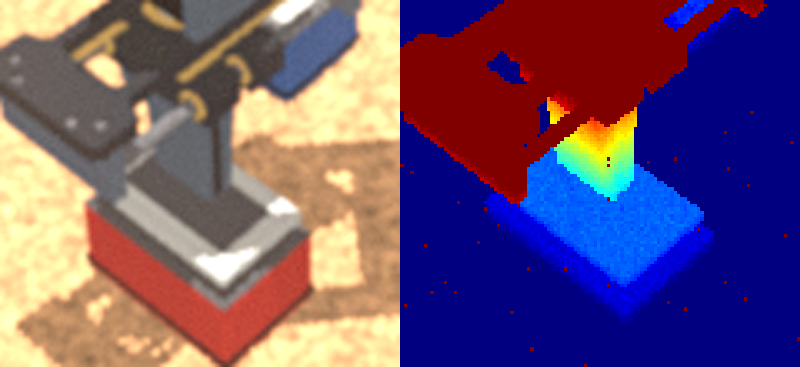

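The depth view shows the fingertips still clear of the lid, at about 80 mm when the TCP reads 57. The real tips are therefore well above the reported TCP, so I'll go lower and watch the force.

Emit:
{"op": "send_rows", "data": {"motion": [[0,0,-0.002,0,0,0,-1],[0,0,-0.004,0,0,0,-1],[0,0,-0.006,0,0,0,-1],[0,0,-0.008,0,0,0,-1],[0,0,-0.01,0,0,0,-1],[0,0,-0.012,0,0,0,-1],[0,0,-0.014,0,0,0,-1],[0,0,-0.016,0,0,0,-1]]}}

```text
time_s: 6.15
ee_pos: [479.0, 297.8, 48.7]
ee_rot: [180.0, 0.0, 165.0]
force: [0.5, -1.0, -0.9]
gripper_width: 0.6
gripper_force: 0.0
```

Emit:
{"op": "send_rows", "data": {"motion": [[0,0,-0.001,0,0,0,-1],[0,0,-0.002,0,0,0,-1],[0,0,-0.003,0,0,0,-1],[0,0,-0.004,0,0,0,-1],[0,0,-0.005,0,0,0,-1],[0,0,-0.006,0,0,0,-1]]}}

```text
time_s: 6.9
ee_pos: [479.0, 297.8, 45.8]
ee_rot: [180.0, 0.0, 165.0]
force: [-0.0, 0.5, 0.7]
gripper_width: 0.4
gripper_force: 0.0
```

Emit:
{"op": "send_rows", "data": {"motion": [[0,0,-0.001,0,0,0,-1],[0,0,-0.002,0,0,0,-1],[0,0,-0.003,0,0,0,-1],[0,0,-0.004,0,0,0,-1],[0,0,-0.005,0,0,0,-1],[0,0,-0.006,0,0,0,-1]]}}

```text
time_s: 7.65
ee_pos: [479.1, 297.8, 42.9]
ee_rot: [180.0, 0.0, 165.0]
force: [-0.3, -0.2, 2.3]
gripper_width: 0.1
gripper_force: 1.1
```

```bash
cat > lid.py <<'E'
from h import *
f=grab('side'); P=cloud(f); e=f['s']['ee_pos']
c=np.array([479.2,297.7]); a=np.radians(-14.7); R=np.array([[np.cos(a),np.sin(a)],[-np.sin(a),np.cos(a)]])
L=(P[...,:2]-c)@R.T; ok=(P[...,2]>52)&(P[...,2]<74)&(abs(L[...,0]+20)<22)&(abs(L[...,1])<16)
print('lid',np.median(P[ok][:,2]),ok.sum(),e,f['s']['force'])
t=(f['depth']>0)&(np.hypot(P[...,0]-e[0],P[...,1]-e[1])<28)&(P[...,2]>74)&(P[...,2]<140)
print('tip',np.percentile(P[t][:,2],[0,3]))
E
python3 lid.py
```

```text
lid 68.4006867442705 346 [479.05438119 297.77931827  42.93317482] [-0.26542076 -0.16791463  2.32793839]
tip [74.39645881 76.01118841]
```

Emit:
{"op": "send_rows", "data": {"motion": [[0,0,-0.001,0,0,0,-1],[0,0,-0.002,0,0,0,-1],[0,0,-0.003,0,0,0,-1],[0,0,-0.004,0,0,0,-1]]}}

```text
time_s: 8.2
ee_pos: [479.1, 297.8, 41.6]
ee_rot: [180.0, 0.0, 165.0]
force: [-1.7, -2.3, 6.7]
gripper_width: 0.1
gripper_force: 3.1
```

Emit:
{"op": "send_rows", "data": {"motion": [[0,0,-0.001,0,0,0,-1],[0,0,-0.002,0,0,0,-1],[0,0,-0.003,0,0,0,-1],[0,0,-0.004,0,0,0,-1]]}}

```text
time_s: 8.7
ee_pos: [479.1, 297.8, 39.6]
ee_rot: [180.0, 0.0, 165.0]
force: [-1.4, -1.0, 6.9]
gripper_width: 0.4
gripper_force: 3.1
```

```bash
python3 lid.py
```

```text
lid 65.35822324382735 348 [479.06664171 297.77778458  39.60304661] [-1.37365694 -1.04650491  6.89323716]
tip [74.0605126  75.19152223]
```

Emit:
{"op": "send_rows", "data": {"motion": [[0,0,-0.001,0,0,0,-1],[0,0,-0.002,0,0,0,-1],[0,0,-0.003,0,0,0,-1],[0,0,-0.004,0,0,0,-1],[0,0,-0.005,0,0,0,-1],[0,0,-0.006,0,0,0,-1],[0,0,-0.007,0,0,0,-1],[0,0,-0.008,0,0,0,-1]]}}

```text
time_s: 9.75
ee_pos: [479.0, 297.7, 35.6]
ee_rot: [180.0, 0.0, 165.0]
force: [-1.5, -1.2, 5.7]
gripper_width: 0.4
gripper_force: 3.1
```

Emit:
{"op": "send_rows", "data": {"motion": [[0,0,-0.001,0,0,0,-1],[0,0,-0.002,0,0,0,-1]]}}

```text
time_s: 10.0
ee_pos: [479.1, 297.8, 34.6]
ee_rot: [180.0, 0.0, 165.0]
force: [-1.8, -1.3, 6.6]
gripper_width: 0.5
gripper_force: 3.1
```

Emit:
{"op": "send_rows", "data": {"motion": [[0,0,-0.001,0,0,0,-1],[0,0,-0.001,0,0,0,-1]]}}

```text
time_s: 10.25
ee_pos: [479.1, 297.8, 34.1]
ee_rot: [180.0, 0.0, 165.0]
force: [-1.8, -1.2, 6.3]
gripper_width: 0.2
gripper_force: 2.9
```

Emit:
{"op": "send_rows", "data": {"motion": [[0,0,-0.001,0,0,0,-1],[0,0,-0.001,0,0,0,-1]]}}

```text
time_s: 10.5
ee_pos: [479.1, 297.8, 34.1]
ee_rot: [180.0, 0.0, 165.0]
force: [-2.7, -0.5, 8.5]
gripper_width: 0.4
gripper_force: 4.5
```

Emit:
{"op": "send_rows", "data": {"motion": [[0,0,-0.0008,0,0,0,-1],[0,0,-0.0008,0,0,0,-1]]}}

```text
time_s: 10.75
ee_pos: [479.1, 297.8, 34.0]
ee_rot: [180.0, 0.0, 165.0]
force: [-3.1, -1.7, 10.6]
gripper_width: 0.5
gripper_force: 5.7
```

Emit:
{"op": "send_rows", "data": {"motion": [[0,0,-0.0006,0,0,0,-1],[0,0,-0.0006,0,0,0,-1]]}}

```text
time_s: 11.0
ee_pos: [479.1, 297.8, 34.0]
ee_rot: [180.0, 0.0, 165.0]
force: [-3.2, -2.3, 13.1]
gripper_width: 0.3
gripper_force: 6.5
```

Emit:
{"op": "send_rows", "data": {"motion": [[0,0,0.01,0,0,0,-1],[0,0,0.1,0,0,0,1],[0,0,0.2,0,0,0,1],[0,0,0.3,0,0,0,1],[0,0,0.4,0,0,0,1],[0,0,0.4,0,0,0,1],[0,0,0.4,0,0,0,1]]}}

```text
time_s: 11.88
ee_pos: [478.5, 297.4, 231.1]
ee_rot: [-179.9, -0.1, 165.0]
force: [-0.3, -0.1, 0.4]
gripper_width: 57.7
gripper_force: 0.0
```

Run:
```python
from h import *
f=grab('wrist'); save(f,'w3'); print(f['s']['ee_pos'],f['s']['ee_rot'],f['s']['gripper_width'])
P=cloud(f)
m=(np.hypot(P[...,0]-480,P[...,1]-297)<75)&(f['depth']>0)
for lo,hi in((10,45),(46,53),(54,80)):
    t=P[m&(P[...,2]>lo)&(P[...,2]<hi)]
    if len(t)>10: print(lo,len(t),np.median(t,0).round(1),cv2.minAreaRect(t[:,:2].astype(np.float32)))
```

```text
[478.51780396 297.44776415 231.1191116 ] [-1.79942435e+02 -6.08833885e-02  1.65000310e+02] 57.725421292162416
10 137 [431.4 311.1  25.7] ((431.2062683105469, 310.1605529785156), (59.62111282348633, 0.4273679852485657), 75.14982604980469)
46 769 [461.6 305.6  50.3] ((479.40301513671875, 297.6844482421875), (63.97801971435547, 99.31462097167969), 75.3381576538086)
54 4214 [476.7 298.2  58.4] ((479.434326171875, 297.651123046875), (56.098175048828125, 91.97135925292969), 75.39617919921875)
```

Emit:
{"op": "send_rows", "data": {"motion": [[0.001,0.0005,0,0,0,0,1],[0.001,0.0005,-0.1,0,0,0,1],[0.001,0.0005,-0.2,0,0,0,1],[0.001,0.0005,-0.3,0,0,0,1],[0.001,0.0005,-0.4,0,0,0,1],[0.001,0.0005,-0.44,0,0,0,1],[0.001,0.0005,-0.458,0,0,0,1],[0.001,0.0005,-0.458,0,0,0,1]]}}

```text
time_s: 12.92
ee_pos: [479.3, 297.9, 2.6]
ee_rot: [-180.0, -0.0, 165.0]
force: [1.2, 0.8, 0.7]
gripper_width: 91.3
gripper_force: 0.0
```

Emit:
{"op": "send_rows", "data": {"motion": [[0,0,0,0,0,0,-1],[0,0,0,0,0,0,-1],[0,0,0,0,0,0,-1],[0,0,0,0,0,0,-1],[0,0,0,0,0,0,-1],[0,0,0,0,0,0,-1],[0,0,0,0,0,0,-1],[0,0,0,0,0,0,-1]], "squeeze": 25}}

```text
time_s: 13.92
ee_pos: [479.6, 297.8, 3.7]
ee_rot: [180.0, 0.0, 165.0]
force: [-2.1, -1.8, 6.5]
gripper_width: 63.9
gripper_force: 25.0
```

Run:
```python
from h import *
f=grab('scene'); P=cloud(f); I=f['pixels']
for n in('scene','side'):
    z=np.load(f'pics/{n}.npz'); P=z['P']; H=cv2.cvtColor(z['pixels'],cv2.COLOR_RGB2HSV)
    m=(H[...,0]>18)&(H[...,0]<30)&(H[...,1]>150)&(H[...,2]>130)&(P[...,2]>66)&(P[...,2]<80)&(np.hypot(P[...,0]-640,P[...,1]+187)<80)
    t=P[m]; v=np.linalg.svd(t[:,:2]-t[:,:2].mean(0),full_matrices=0)[2][0]; print(n,len(t),t.mean(0),np.degrees(np.arctan2(-v[0],v[1]))%180)
print(env.state()['force'],env.state()['gripper_force'])
```

```text
scene 300 [ 641.74736607 -186.87626467   73.44368335] 17.617408908435234
side 231 [ 639.31034213 -181.24696653   74.69863519] 19.624170837787837
[-0.93073338 -2.23075826  6.07429194] 25.000906884670258
```

Run:
```python
from h import *
f=grab('side'); save(f,'side4'); g=grab('scene'); save(g,'scene4')
a=cv2.resize(f['pixels'][290:440,215:365],(400,400),interpolation=cv2.INTER_CUBIC); b=cv2.resize(g['pixels'][160:290,420:550],(400,400),interpolation=cv2.INTER_CUBIC)
cv2.imwrite('pics/g.png',np.clip(np.hstack([a,b])[...,::-1]*1.4,0,255))
```

```text
[ WARN:0@2.292] global loadsave.cpp:1063 imwrite_ Unsupported depth image for selected encoder is fallbacked to CV_8U.
```

View pics/g.png

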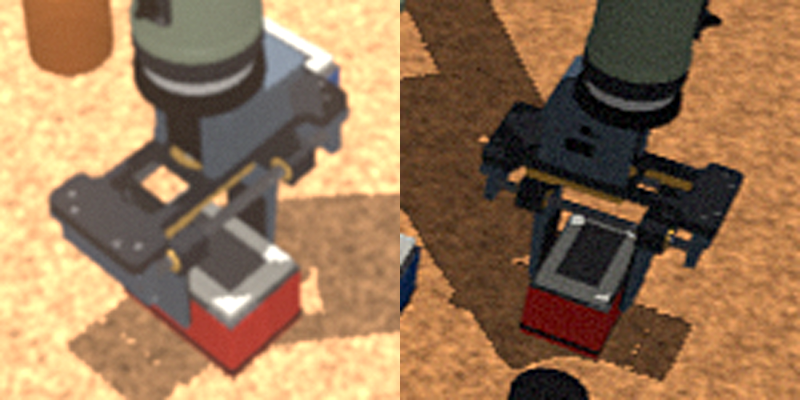

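Run:
```python
from h import *
c=np.array([479.4,297.7]); a=np.radians(-14.6); R=np.array([[np.cos(a),np.sin(a)],[-np.sin(a),np.cos(a)]])
for n in('side4','scene4'):
    P=np.load(f'pics/{n}.npz')['P']; L=(P[...,:2]-c)@R.T
    m=(abs(L[...,0])<22)&(abs(abs(L[...,1])-40)<7)
    print(n)
    for z in range(0,110,6):
        t=L[m&(P[...,2]>=z)&(P[...,2]<z+6)]
        if len(t): print(z,len(t),(t[:,1]>0).sum(),t.min(0).round(),t.max(0).round())
    m=(abs(L[...,0]+0)<44)&(abs(L[...,1])<26)&(P[...,2]>52)&(P[...,2]<63)
    A=np.c_[L[m],np.ones(m.sum())]; print('lid plane',np.linalg.lstsq(A,P[m][:,2],rcond=None)[0], m.sum())
```

```text
side4
0 155 155 [-22.  33.] [22. 47.]
6 1 1 [-11.  40.] [-11.  40.]
24 1 1 [-14.  37.] [-14.  37.]
30 8 8 [-17.  33.] [ 4. 40.]
36 26 25 [-18. -40.] [ 7. 42.]
42 29 24 [-18. -40.] [ 5. 42.]
48 42 25 [-17. -43.] [ 9. 42.]
54 46 23 [-18. -43.] [ 5. 42.]
60 50 23 [-17. -43.] [17. 43.]
66 47 24 [-18. -43.] [17. 45.]
72 40 20 [-18. -42.] [14. 44.]
78 41 15 [-18. -45.] [ 9. 45.]
84 36 4 [-18. -46.] [ 7. 44.]
90 16 0 [-17. -46.] [  3. -35.]
96 13 0 [ -9. -38.] [ -1. -34.]
102 9 0 [-13. -38.] [ -5. -35.]
108 12 0 [-17. -38.] [ -7. -35.]
lid plane [8.74081675e-03 1.59438237e-03 5.96113164e+01] 739
scene4
0 46 39 [-21. -46.] [21. 47.]
24 2 1 [ 14. -41.] [17. 35.]
30 9 6 [ 14. -39.] [20. 40.]
36 15 10 [-14. -43.] [20. 41.]
42 16 8 [-10. -40.] [21. 41.]
48 20 12 [-15. -43.] [21. 42.]
54 20 11 [ -5. -41.] [22. 42.]
60 19 10 [  2. -43.] [20. 43.]
66 22 13 [ -8. -44.] [21. 44.]
72 23 9 [ -8. -44.] [21. 44.]
78 25 8 [ -8. -45.] [21. 44.]
84 24 10 [ -2. -45.] [21. 45.]
90 16 7 [-11. -45.] [22. 45.]
96 7 1 [ -9. -38.] [21. 42.]
102 5 0 [ -7. -37.] [ 18. -35.]
108 2 0 [ -6. -36.] [  2. -36.]
lid plane [ 4.10722822e-03 -9.38505360e-03  5.84319299e+01] 507
```

Emit:
{"op": "send_rows", "data": {"motion": [[0,0,0.01,0,0,0,-1],[0,0,0.04,0,0,0,-1],[0,0,0.1,0,0,0,-1],[0,0,0.16,0,0,0,-1],[0,0,0.22,0,0,0,-1],[0,0,0.27,0,0,0,-1],[0,0,0.28,0,0,0,-1]]}}

```text
time_s: 14.95
ee_pos: [480.4, 298.6, 145.2]
ee_rot: [179.8, 0.2, 165.0]
force: [-0.2, 0.0, -4.5]
gripper_width: 63.9
gripper_force: 25.0
```

Emit:
{"op": "send_rows", "data": {"motion": [[0.005,-0.04,0,0,0,-0.1,-1],[0.015,-0.12,0,0,0,-0.25,-1],[0.025,-0.2,0,0,0,-0.4,-1],[0.035,-0.28,0,0,0,-0.5,-1],[0.042,-0.36,0,0,0,-0.6,-1],[0.05,-0.44,0,0,0,-0.7,-1],[0.06,-0.5,0,0,0,-0.8,-1],[0.06,-0.514,0,0,0,-0.833,-1],[0.06,-0.514,0,0,0,-0.833,-1]]}}

```text
time_s: 16.08
ee_pos: [508.9, 41.1, 142.5]
ee_rot: [-179.9, -0.1, 115.0]
force: [-0.1, 0.4, -4.9]
gripper_width: 64.1
gripper_force: 25.0
```

Emit:
{"op": "send_rows", "data": {"motion": [[0.005,-0.04,0,0,0,-0.1,-1],[0.015,-0.12,0,0,0,-0.25,-1],[0.025,-0.2,0,0,0,-0.4,-1],[0.035,-0.28,0,0,0,-0.5,-1],[0.042,-0.36,0,0,0,-0.6,-1],[0.05,-0.44,0,0,0,-0.7,-1],[0.06,-0.5,0,0,0,-0.8,-1],[0.06,-0.514,0,0,0,-0.833,-1],[0.06,-0.514,0,0,0,-0.833,-1]]}}

```text
time_s: 17.2
ee_pos: [539.4, -214.8, 142.6]
ee_rot: [-179.9, -0.0, 65.1]
force: [0.3, 0.1, -4.2]
gripper_width: 64.3
gripper_force: 25.0
```

Emit:
{"op": "send_rows", "data": {"motion": [[0,0,0,0,0,-0.15,-1],[0,0,0,0,0,-0.3,-1],[0,0,0,0,0,-0.45,-1],[0,0,0,0,0,-0.6,-1],[0,0,0,0,0,-0.75,-1],[0,0,0,0,0,-0.81,-1],[0,0,0,0,0,-0.81,-1],[0,0,0,0,0,-0.81,-1]]}}

```text
time_s: 18.2
ee_pos: [539.5, -215.0, 143.1]
ee_rot: [-180.0, 0.0, 16.6]
force: [-0.3, 0.1, -4.0]
gripper_width: 64.1
gripper_force: 25.0
```

Run:
```python
from h import *
f=grab('wrist'); save(f,'w5'); print(f['s']['ee_pos'],f['s']['ee_rot'],f['c'],f['s']['gripper_width'],f['s']['qpos'])
```

```text
[ 539.49614146 -214.99509189  143.10577476] [-1.79982030e+02  1.52105772e-03  1.65793412e+01] [ 614.72367791 -192.49473981  338.22650561] 64.12211938069349 [-2.28704513e+01  2.06961872e+01  9.30431296e+01  1.41011898e-02
  6.62732763e+01  5.05445324e+01]
```

View pics/w5.png

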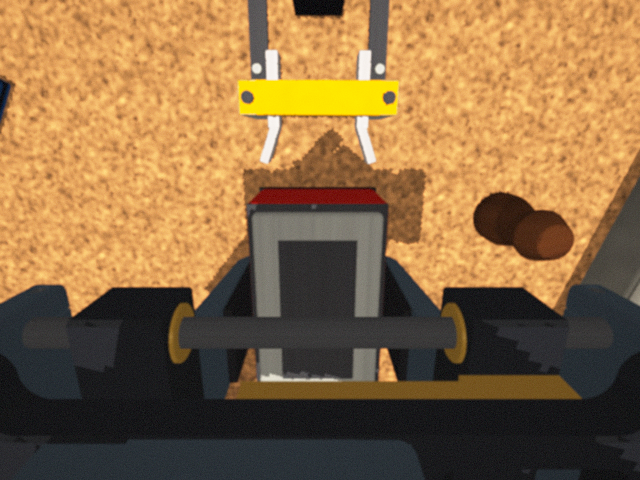

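The bar is at (318,98), with its ends at 239 and 398 px. The guides are at (270,140) and (366,140), nearly aligned with the held mould at (317,290). The mill is at (520,230).

Run:
```python
from h import *
z=np.load('pics/w5.npz'); P=z['P']; H=cv2.cvtColor(z['pixels'],cv2.COLOR_RGB2HSV)
e=np.array([539.5,-215.0])
yl=(H[...,0]>22)&(H[...,0]<34)&(H[...,1]>200)&(H[...,2]>150)&(np.mgrid[:480,:640][0]<150)
t=P[yl&(P[...,2]>60)&(P[...,2]<85)]; r=cv2.minAreaRect(t[:,:2].astype(np.float32)); print('bar',len(t),np.median(t[:,2]),r)
yaw=r[2] if r[2]<45 else r[2]-90
for nm,yw,c in(('gauge',yaw,np.array(r[0])),):
    a=np.radians(yw); R=np.array([[np.cos(a),np.sin(a)],[-np.sin(a),np.cos(a)]])
    L=(P[...,:2]-c)@R.T
    m=(P[...,2]>12)&(P[...,2]<30)&(abs(L[...,1])<60)&(L[...,0]>-60)&(L[...,0]<60)
    for x0 in range(-60,60,8):
        k=m&(L[...,0]>=x0)&(L[...,0]<x0+8); q=np.sort(L[k][:,1])
        if len(q): n,p=q[q<0],q[q>0]; print(x0,n.min() if len(n) else 0,n.max() if len(n) else 0,p.min() if len(p) else 0,p.max() if len(p) else 0,np.median(P[k][:,2]))
    mo=P[(H[...,0]<12)&(H[...,1]>180)&(P[...,2]>100)&(P[...,2]<200)&(np.mgrid[:480,:640][1]<400)]; print('red',(( mo[:,:2]-c)@R.T).min(0),((mo[:,:2]-c)@R.T).max(0))
    lid=P[160:380,240:400][(P[160:380,240:400,2]>185)&(P[160:380,240:400,2]<205)]; rr=cv2.minAreaRect(lid[:,:2].astype(np.float32)); print('lid',np.median(lid[:,2]),rr,(np.array(rr[0])-c)@R.T)
    rim=P[(P[...,2]>183)&(P[...,2]<205)&(L[...,0]<-50)&(abs(L[...,1])<60)]
    mm=(P[...,2]>25)&(P[...,2]<95)&(L[...,1]<-75)&(L[...,0]<40); q=L[mm]; print('mill',q.min(0),q.max(0))
    print('tcp',R@(e-c))
    mm=(P[...,2]>25)&(P[...,2]<75)&(abs(L[...,1])<25)&(L[...,0]>20); q=L[mm]; print('stop',len(q),q.min(0) if len(q) else '')
```

```text
bar 5026 72.74615284128171 ((640.2427978515625, -185.1490478515625), (23.288707733154297, 114.05225372314453), 16.563398361206055)
-52 -51.88218909249076 -43.02784484707481 42.72531655423908 52.241070071705636 21.83055878944603
-44 -50.9497015693485 -40.42269704561519 39.86653196026889 49.96003610964551 21.92150591319563
-36 -47.780430063856926 -37.527222211407874 37.06530710048591 47.81613739484258 21.96626493416352
-28 -45.67893660906475 -34.76795717189014 34.0735891821937 44.89917880490144 22.084902415693136
-20 -57.02137694116755 -34.25838430227625 33.55203825792693 56.03734859944225 22.1386267952181
-12 -44.49854803884404 -34.25961266405076 33.48853245010411 54.724293847753096 21.918549445327955
12 -43.525441612978746 -34.49416082567623 33.62466004683563 43.02303299642115 22.473236975262466
20 -44.34687490001326 -34.381315169337284 33.36128847681174 42.95626619818268 22.11853278721435
28 -44.18211087773111 -34.388960109618075 33.29712187130367 43.604143397357646 22.17829565338002
36 -44.625040269749206 -34.3703377274964 33.335779605016334 43.07401643196328 22.17981759127906
red [-97.87938948 -31.58676315] [-54.27274692  31.71303887]
lid 197.41747145277614 ((543.8086547851562, -214.77032470703125), (92.80277252197266, 75.10932159423828), 16.66884422302246) [-100.87691544   -0.90106768]
mill [-167.64407915 -295.09081533] [ -78.2322889  -156.67091019]
tcp [-105.07225703    0.10708199]
stop 438 [ 70.39832707 -20.5231852 ]
```

Emit:
{"op": "send_rows", "data": {"motion": [[0,-0.001,-0.05,0,0,0,-1],[0,-0.001,-0.12,0,0,0,-1],[0,-0.001,-0.19,0,0,0,-1],[0,-0.001,-0.24,0,0,0,-1],[0,-0.001,-0.262,0,0,0,-1],[0,-0.001,-0.27,0,0,0,-1],[0,-0.001,-0.274,0,0,0,-1],[0,-0.001,-0.276,0,0,0,-1]]}}

```text
time_s: 19.25
ee_pos: [540.2, -216.8, 5.9]
ee_rot: [179.9, -0.1, 16.4]
force: [0.1, 0.6, -4.0]
gripper_width: 63.7
gripper_force: 25.0
```

Emit:
{"op": "send_rows", "data": {"motion": [[0,0,-0.001,0,0,0,-1],[0,0,-0.002,0,0,0,-1],[0,0,-0.002,0,0,0,-1]]}}

```text
time_s: 19.62
ee_pos: [539.6, -216.5, 4.2]
ee_rot: [180.0, -0.0, 16.4]
force: [-0.1, -0.8, -3.6]
gripper_width: 64.0
gripper_force: 25.0
```

Emit:
{"op": "send_rows", "data": {"motion": [[-0.0006,0.002,-0.001,0,0,0.002,-1],[-0.0006,0.002,-0.002,0,0,0.002,-1],[-0.0006,0.002,-0.002,0,0,0.002,-1],[-0.0006,0.002,-0.002,0,0,0.002,-1]]}}

```text
time_s: 20.12
ee_pos: [539.5, -215.7, 3.8]
ee_rot: [180.0, -0.0, 16.6]
force: [-2.0, -0.1, 5.4]
gripper_width: 63.9
gripper_force: 25.0
```

Emit:
{"op": "send_rows", "data": {"motion": [[0,0,0.0008,0,0,0,-1],[0.008,0.0024,0.0008,0,0,0,-1],[0.016,0.0048,0.0008,0,0,0,-1],[0.024,0.0071,0.0008,0,0,0,-1],[0.032,0.0095,0.0008,0,0,0,-1],[0.04,0.0119,0.0008,0,0,0,-1],[0.048,0.0143,0.0008,0,0,0,-1],[0.056,0.0167,0.0008,0,0,0,-1],[0.056,0.0167,0.0008,0,0,0,-1]]}}

```text
time_s: 21.25
ee_pos: [567.1, -207.2, 3.7]
ee_rot: [180.0, 0.0, 16.6]
force: [-2.0, -0.7, 5.1]
gripper_width: 64.0
gripper_force: 25.0
```

Emit:
{"op": "send_rows", "data": {"motion": [[0.006,0.0018,0,0,0,0,-1],[0.012,0.0036,0,0,0,0,-1],[0.018,0.0054,0,0,0,0,-1],[0.024,0.0071,0,0,0,0,-1],[0.03,0.0089,0,0,0,0,-1],[0.036,0.0107,0,0,0,0,-1],[0.042,0.0125,0,0,0,0,-1],[0.042,0.0125,0,0,0,0,-1]]}}

```text
time_s: 22.25
ee_pos: [587.9, -201.0, 3.8]
ee_rot: [180.0, 0.0, 16.6]
force: [-3.6, -0.4, 4.4]
gripper_width: 63.7
gripper_force: 25.0
```

Emit:
{"op": "send_rows", "data": {"motion": [[0,0,0,0,0,0,1],[0,0,0,0,0,0,1],[0,0,0,0,0,0,1],[0,0,0,0,0,0,1],[0,0,0,0,0,0,1],[0,0,0.02,0,0,0,1],[0,0,0.08,0,0,0,1],[0,0,0.16,0,0,0,1],[-0.04,-0.012,0.2,0,0,0,-1],[-0.1,-0.03,0.2,0,0,0,-1],[-0.14,-0.0417,0.2,0,0,0,-1],[-0.14,-0.0417,0.2,0,0,0,-1],[-0.14,-0.0417,0.2,0,0,0,-1]]}}

```text
time_s: 23.88
ee_pos: [519.3, -221.8, 104.0]
ee_rot: [179.9, -0.1, 16.6]
force: [0.4, 0.3, -0.0]
gripper_width: 43.8
gripper_force: 0.0
```

```bash
cat > m.py <<'E'
from h import *
f=grab('wrist'); save(f,'w_%.0f'%(f['s']['time_s']*10)); P=cloud(f); c=np.array([640.2,-185.1]); a=np.radians(16.56); R=np.array([[np.cos(a),np.sin(a)],[-np.sin(a),np.cos(a)]]); L=(P[...,:2]-c)@R.T
e=f['s']['ee_pos']; print('tcp',R@(e[:2]-c),e[2],f['s']['ee_rot'],f['s']['gripper_width'])
m=(P[...,2]>53)&(P[...,2]<64)&(abs(L[...,1])<40)&(L[...,0]<60)&(L[...,0]>-115)
q=L[m]; print(len(q),np.median(P[m][:,2]),q.min(0),q.max(0),cv2.minAreaRect(q.astype(np.float32)))
m=(P[...,2]>30)&(P[...,2]<55)&(abs(L[...,1])<40)&(L[...,0]<20)&(L[...,0]>-115); q=L[m]; print('body',len(q),q.min(0),q.max(0))
E
python3 m.py
```

```text
tcp [-126.34809359   -0.74248307] 104.03800207653609 [ 1.79944781e+02 -8.81218759e-02  1.65550940e+01] 43.80835413617477
11033 58.303033306786546 [-100.1908971   -39.08665695] [-11.87894923  33.71015749] ((-56.071266174316406, -2.587066650390625), (72.79685974121094, 88.29207611083984), 89.86766052246094)
body 1263 [-103.31105672  -32.48833219] [-10.62423178  31.72356573]
```

Emit:
{"op": "send_rows", "data": {"motion": [[0,0,-0.06,0,0,0,-1],[0,0,-0.12,0,0,0,-1],[0,0,-0.17,0,0,0,-1],[0,0,-0.196,0,0,0,-1],[0,0,-0.198,0,0,0,-1],[0,0,-0.198,0,0,0,-1],[0,0,-0.198,0,0,0,-1]]}}

```text
time_s: 24.8
ee_pos: [519.0, -222.1, 5.5]
ee_rot: [179.9, -0.1, 16.6]
force: [-0.5, -0.2, -0.3]
gripper_width: 0.2
gripper_force: 0.0
```

Emit:
{"op": "send_rows", "data": {"motion": [[0.004,0.0012,0,0,0,0,-1],[0.008,0.0024,0,0,0,0,-1],[0.012,0.0036,0,0,0,0,-1],[0.016,0.0048,0,0,0,0,-1],[0.02,0.006,0,0,0,0,-1],[0.026,0.0077,0,0,0,0,-1],[0.032,0.0095,0,0,0,0,-1]]}}

```text
time_s: 25.68
ee_pos: [534.3, -216.9, 4.4]
ee_rot: [-180.0, 0.0, 16.6]
force: [-2.3, -0.0, 1.6]
gripper_width: 0.3
gripper_force: 1.6
```

Emit:
{"op": "send_rows", "data": {"motion": [[0.008,0.0024,0,0,0,0,-1],[0.016,0.0048,0,0,0,0,-1],[0.024,0.0071,0,0,0,0,-1],[0.032,0.0095,0,0,0,0,-1],[0.04,0.0119,0,0,0,0,-1],[0.048,0.0143,0,0,0,0,-1],[0.056,0.0167,0,0,0,0,-1]]}}

```text
time_s: 26.55
ee_pos: [562.5, -208.6, 4.4]
ee_rot: [180.0, 0.0, 16.6]
force: [-2.7, -0.3, 0.9]
gripper_width: 0.6
gripper_force: 1.3
```

Emit:
{"op": "send_rows", "data": {"motion": [[0.006,0.0018,0,0,0,0,-1],[0.012,0.0036,0,0,0,0,-1],[0.018,0.0054,0,0,0,0,-1],[0.024,0.0071,0,0,0,0,-1],[0.03,0.0089,0,0,0,0,-1],[0.036,0.0107,0,0,0,0,-1]]}}

```text
time_s: 27.3
ee_pos: [580.4, -203.2, 4.4]
ee_rot: [180.0, 0.0, 16.6]
force: [-2.9, 0.6, -0.2]
gripper_width: 0.5
gripper_force: 1.1
```

```bash
python3 m.py
python3 - <<'E'
from h import *
f=grab('scene'); P=cloud(f); c=np.array([640.2,-185.1]); a=np.radians(16.56); R=np.array([[np.cos(a),np.sin(a)],[-np.sin(a),np.cos(a)]]); L=(P[...,:2]-c)@R.T
m=(P[...,2]>30)&(P[...,2]<85)&(abs(L[...,1])<17)&(L[...,0]>-20)&(L[...,0]<150)
for x in range(-20,140,6):
    k=m&(L[...,0]>=x)&(L[...,0]<x+6)
    if k.sum(): print(x,k.sum(),np.percentile(P[k][:,2],[10,50,90]).round())
E
```

```text
tcp [-62.46689746  -0.33104879] 4.413661630142472 [1.79996165e+02 1.66108798e-03 1.65614277e+01] 0.4800837502721397
23391 58.24449585924643 [-47.26570081 -30.04981905] [50.98804017 28.07154261] ((1.8568382263183594, -1.0590972900390625), (98.23609161376953, 58.03974914550781), 0.17155177891254425)
body 1143 [-48.12603637 -32.3021281 ] [19.78918985 31.8224733 ]
-14 11 [70. 72. 73.]
-8 19 [71. 74. 75.]
-2 32 [70. 73. 76.]
4 39 [58. 70. 75.]
10 69 [58. 65. 74.]
16 32 [56. 59. 64.]
22 18 [56. 60. 61.]
28 28 [57. 59. 62.]
34 25 [57. 59. 60.]
40 31 [57. 58. 62.]
46 54 [49. 55. 60.]
52 114 [33. 44. 55.]
58 6 [38. 47. 52.]
64 1 [42. 42. 42.]
70 18 [43. 46. 48.]
76 37 [38. 44. 48.]
82 36 [39. 44. 49.]
88 1 [51. 51. 51.]
94 22 [46. 49. 52.]
100 36 [48. 49. 52.]
106 29 [48. 49. 52.]
112 33 [39. 48. 51.]
118 93 [33. 42. 50.]
124 8 [32. 37. 47.]
```

Emit:
{"op": "send_rows", "data": {"motion": [[0.004,0.0012,0,0,0,0,-1],[0.008,0.0024,0,0,0,0,-1],[0.012,0.0036,0,0,0,0,-1],[0.016,0.0048,0,0,0,0,-1],[0.02,0.006,0,0,0,0,-1],[0.024,0.0071,0,0,0,0,-1]]}}

```text
time_s: 28.15
ee_pos: [592.3, -199.7, 4.5]
ee_rot: [180.0, 0.0, 16.6]
force: [-3.2, -0.5, 0.3]
gripper_width: 0.3
gripper_force: 1.2
```

Emit:
{"op": "send_rows", "data": {"motion": [[0.0015,0.0004,0,0,0,0,-1],[0.003,0.0009,0,0,0,0,-1],[0.0045,0.0013,0,0,0,0,-1],[0.006,0.0018,0,0,0,0,-1]]}}

```text
time_s: 28.65
ee_pos: [595.3, -198.8, 4.5]
ee_rot: [180.0, -0.0, 16.6]
force: [-2.3, -1.9, 2.0]
gripper_width: 0.5
gripper_force: 1.2
```

Emit:
{"op": "send_rows", "data": {"motion": [[0.0015,0.0004,0,0,0,0,-1],[0.003,0.0009,0,0,0,0,-1],[0.0045,0.0013,0,0,0,0,-1],[0.006,0.0018,0,0,0,0,-1]]}}

```text
time_s: 29.15
ee_pos: [596.0, -198.3, 4.5]
ee_rot: [-179.9, 0.2, 16.6]
force: [-7.8, -2.0, 5.0]
gripper_width: 0.6
gripper_force: 4.2
```

Emit:
{"op": "send_rows", "data": {"motion": [[0.0015,0.0004,0,0,0,0,-1],[0.003,0.0009,0,0,0,0,-1],[0.0045,0.0013,0,0,0,0,-1]]}}

```text
time_s: 29.52
ee_pos: [598.1, -197.7, 4.6]
ee_rot: [-179.9, 0.3, 16.6]
force: [-8.6, -2.6, 5.2]
gripper_width: 0.3
gripper_force: 4.3
```

Emit:
{"op": "send_rows", "data": {"motion": [[0.0015,0.0004,0,0,0,0,-1],[0.003,0.0009,0,0,0,0,-1],[0.0045,0.0013,0,0,0,0,-1]]}}

```text
time_s: 29.9
ee_pos: [600.3, -197.0, 4.5]
ee_rot: [-179.9, 0.3, 16.6]
force: [-8.3, -3.5, 3.8]
gripper_width: 0.3
gripper_force: 4.3
```

Emit:
{"op": "send_rows", "data": {"motion": [[0.0015,0.0004,0,0,0,0,-1],[0.003,0.0009,0,0,0,0,-1]]}}

```text
time_s: 30.15
ee_pos: [601.8, -196.6, 4.5]
ee_rot: [-179.9, 0.3, 16.6]
force: [-6.6, -2.2, 4.4]
gripper_width: 0.4
gripper_force: 4.3
```

Emit:
{"op": "send_rows", "data": {"motion": [[0.001,0.0003,0,0,0,0,-1],[0.002,0.0006,0,0,0,0,-1]]}}

```text
time_s: 30.4
ee_pos: [602.8, -196.3, 4.5]
ee_rot: [-179.9, 0.3, 16.6]
force: [-8.3, -2.2, 4.1]
gripper_width: 0.4
gripper_force: 4.3
```

Emit:
{"op": "send_rows", "data": {"motion": [[0.001,0.0003,0,0,0,0,-1],[0.002,0.0006,0,0,0,0,-1]]}}

```text
time_s: 30.65
ee_pos: [603.2, -196.2, 4.5]
ee_rot: [-179.9, 0.3, 16.6]
force: [-9.2, -3.8, 6.0]
gripper_width: 0.3
gripper_force: 5.4
```

Emit:
{"op": "send_rows", "data": {"motion": [[0.001,0.0003,0,0,0,0,-1],[0.001,0.0003,0,0,0,0,-1]]}}

```text
time_s: 30.9
ee_pos: [603.2, -196.1, 4.6]
ee_rot: [-179.9, 0.4, 16.6]
force: [-11.5, -3.5, 6.3]
gripper_width: 0.7
gripper_force: 5.6
```

Emit:
{"op": "send_rows", "data": {"motion": [[0.001,0.0003,0,0,0,0,-1],[0.001,0.0003,0,0,0,0,-1]]}}

```text
time_s: 31.15
ee_pos: [603.2, -196.1, 4.6]
ee_rot: [-179.9, 0.4, 16.6]
force: [-11.2, -3.5, 6.3]
gripper_width: 0.4
gripper_force: 6.2
```

Emit:
{"op": "send_rows", "data": {"motion": [[0.0006,0.0002,0,0,0,0,-1],[0.0006,0.0002,0,0,0,0,-1]]}}

```text
time_s: 31.4
ee_pos: [603.2, -196.2, 4.6]
ee_rot: [-179.9, 0.5, 16.6]
force: [-12.9, -5.1, 8.0]
gripper_width: 0.6
gripper_force: 6.6
```

Emit:
{"op": "send_rows", "data": {"motion": [[-0.004,-0.0012,0,0,0,0,-1],[-0.012,-0.0036,0,0,0,0,-1],[-0.04,-0.012,0,0,0,0,-1],[-0.1,-0.03,0,0,0,0,-1],[-0.14,-0.042,0.04,0,0,0,-1],[-0.14,-0.042,0.12,0,0,0,-1],[-0.14,-0.042,0.22,0,0,0,-1],[-0.14,-0.042,0.28,0,0,0,-1],[-0.14,-0.042,0.28,0,0,0,-1],[-0.14,-0.042,0.28,0,0,0,-1]]}}

```text
time_s: 32.65
ee_pos: [536.6, -215.9, 143.3]
ee_rot: [-179.9, 0.1, 16.6]
force: [-0.5, -0.9, -1.0]
gripper_width: 0.3
gripper_force: 0.0
```

```bash
python3 m.py
python3 - <<'E'
from h import *
import glob
f=grab('wrist'); g=grab('scene')
a=cv2.resize(f['pixels'][:300,170:470],(400,400)); b=cv2.resize(g['pixels'][215:325,215:325],(400,400),interpolation=cv2.INTER_CUBIC)
cv2.imwrite('pics/fin.png',np.hstack([a,b])[...,::-1])
P=cloud(f); c=np.array([640.2,-185.1]); t=np.radians(16.56); R=np.array([[np.cos(t),np.sin(t)],[-np.sin(t),np.cos(t)]]); L=(P[...,:2]-c)@R.T
m=(P[...,2]>54)&(P[...,2]<64)&(abs(L[...,1])<26)&(L[...,0]<72)&(L[...,0]>-14)
print('plane',np.linalg.lstsq(np.c_[L[m],np.ones(m.sum())],P[m][:,2],rcond=None)[0])
E
```

```text
tcp [-1.08063603e+02  4.13154847e-02] 143.25854282595944 [-1.79932204e+02  7.45070046e-02  1.65566072e+01] 0.3390509567392872
5854 58.35142869244726 [-16.81245827 -28.44265484] [59.97995857 38.87970105] ((21.687232971191406, 5.117841720581055), (66.8436050415039, 77.16095733642578), 89.4243392944336)
body 578 [-20.9128092  -32.23872405] [19.94609082 31.88517633]
plane [-4.89148200e-03 -1.81587146e-03  5.86334668e+01]
```

View pics/fin.png

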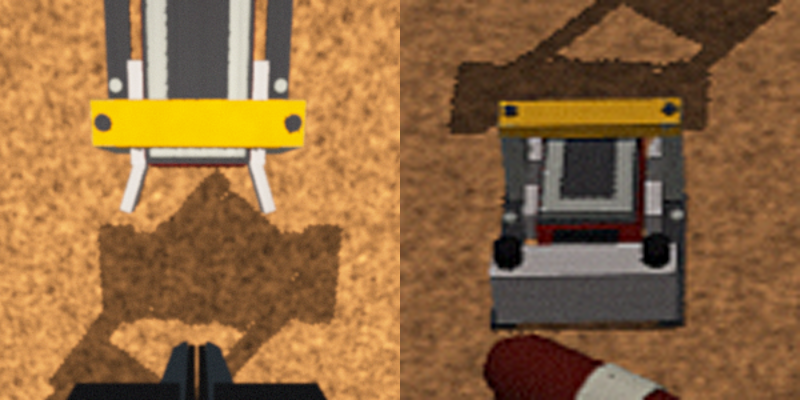

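The mould sits flat and straight in the lane, under the bar at (198,125) in the left panel, and against the stop at (590,240) in the right. Its lid is at 58.4 mm, so it is home. The hard stop was felt after about 8 mm of button travel. I'm handing the job in.

```bash
python3 -c "
from workcell import env
print(env.job_done())"
```

```text
the job is handed in; nothing more can be done
None
```

I handed the job in with the red mould's lid pressed home and the mould flat under the bar, released, with the stop button pushed to its hard stop; the hand-in returned no verdict.

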